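# Hang the draining basket over the drip tray

### The arm

A 7-joint arm with a two-finger parallel gripper is mounted at the origin on the work surface. World frame = base frame: x ahead of the robot, y to its left, z up, the work surface at z = 0. Lengths are in m, angles in rad, forces in N, time in s.
With the tool pointing down it reaches from about 0.425 to 0.925 m from the base axis. Payload 6.8 kg.
Tool frame: the origin (TCP) lies midway between the tips of the shut fingers; the grasp point (between the pads) lies 19 mm behind it; z points along the fingers, y is the line along which they close (so a half turn about z gives the same grasp; the last joint's range is limited). The gripper opens to 85 mm and grips with 20 to 120 N. Pads are 22 mm wide; open, the fingers measure 114 mm over their backs; the gripper's body (76 mm by 85 mm) begins 54 mm behind the grasp point. The pads swing forward as they close: fully open they stand 13 mm farther back than shut.
Start: joints at [-1.424, 0.477, 0.022, 1.555, -0.011, 1.109, -0.083], TCP at [0.17, 0.653, 0.231] pointing down, gripper open.
Joint ranges: [-2.96, 2.96], [-0.34, 2.1], [-1.41, 1.46], [0.24, 2.44], [-1.37, 4.51], [0.17, 1.92], [-2.96, 2.96]. Speed limits (rad/s): [2.39, 2.39, 3.14, 3.14, 3.14, 3.14, 3.14].

### API

Orientations are given as a rotation vector (axis times angle).
In Python, from bench import r gives the robot as it stands. The module is installed in compiled form; this text tells all that it offers.
- The arm moves only by the tool apply_moves, never from a script. Its argument "rows" is a list of rows, each a list of 6 numbers: the shift along the tool's x, y, z scaled (see below), then the turn, a rotation vector about the tool's x, y, z scaled (see below). A call has 1 to 5 rows; each row is the pose to reach, as a shift and turn from the pose commanded when the call began, along the tool's axes at that moment; what a row does not reach only later rows make up. The controller multiplies each number of a shift by 0.25 m and each number of a turn by 90 degrees. A row lasts 1/8 s, in which the tool goes at most 62.5 mm and 10.7 degrees, less where a joint would pass 70% of its speed; a pose out of reach is approached as far as the arm can. A call with a number of a shift or a turn outside -1 to 1 is refused whole. A call with a gripper value outside its range is refused whole. "claw" is the opening, from 0 (shut) to 1 (fully open), set as the call begins (left out, the last holds). The fingers move at their own pace and stop on an object; "newtons" is the grip in N (left out, the last holds). Time passes only in rows, so rows that repeat a pose let the fingers close. It gives the time, the measured TCP pose, the force, the opening and the grip force at its end, in the units of the state.
- r.get_obs(): the state, without advancing time (a new reading comes with each control period).
- r.grab_frame(name): name is "scene" or "top"; returns a dict with "pixels" (384x512x3 uint8, red, green, blue), "intrinsics" (3x3 intrinsics, pixels), "eye" and "attitude" of the camera in the world. Camera axes: x right, y up, looking along -z (the intrinsics and any distortion apply to the point x, -y, -z); pixel columns grow to the right and rows downward; lengths in m; the calibration is good to about 2 mm. A picture is of the moment at which its call begins. There is no depth.
- r.hand_in(): hands the job in; it is judged then, once.
Trained networks look in a picture, given as the dict that the camera call returned (one of the last four; its "shot" number tells which), for a name from the list of things; names that differ only in an ending like _2 or _b are one class to them, and where a whole thing is asked for, a point or a joint stands for the part that bears it (a point fixed in the world has none). Each returns a list of dicts, best first, with "conf" (0 to 1); they miss things now and then, are a little off and sometimes report something else, mostly with a low value. They report only what shows in the picture. A call takes as long as a camera call. They do not tell look-alikes from the thing itself.
- r.search_frame(picture, thing): "rect" ([left, top, width, height] in pixels, round what is visible of it).
- r.outline_of(picture, thing): "pixels" (384x512 bool, what is visible of it) and "rect" ([left, top, width, height] in pixels, round what is visible of it).
- r.landmark_of(picture, thing): "point" ([column, row] in pixels: a listed point, or the origin of a listed thing).
The state is a dict: "clock": time; "joints": joint angles; "qvel": joint speeds; "tau": joint torques, N m; "tcp_pos": TCP position; "orientation": TCP orientation; "contact_force": force on the tool from outside, world axes, zero at the start; "moment": the same for the moment, N m; "grip_width": finger opening in m; "gripper_force": force on a finger pad.
Only numpy, scipy, OpenCV 4.12 (cv2) and the standard library are available. Lean on these libraries where they do the work, as an engineer would, in place of code of your own. Each camera call takes 0.05 s, during which the arm holds its last target. There are 200 camera calls.

### The job

Hang the rinsed copper basket by its handle on the twin hook of the drip stand, the handle lying across both prongs behind their red tips, so that it hangs upright and still over the drip tray. Set it on gently, let go, and leave the other things on the counter where they stand.

Things in the scene. Friction and masses are not known exactly. Their poses are not given: they have to be found in the camera images.
- basket_bar (a point): Centre of the straight top bar of the basket's handle, the place to grasp: 140 mm above the basket's underside, 80 mm above its rim. The bar is round, 10 mm thick, runs along y, straight for 60 mm either side of this point; from its ends the handle bends down to the two short walls (legs 144 mm apart). z up while the basket stands upright.
- hook_seat (a point): Where the centre of the handle bar should come to rest on the stand: midway between the two prongs, 205 mm above the counter; z up. The prongs point along -x (roughly to the robot), at y = -38 and +38 mm; each is level from x = -30 to +30 mm (its top 5 mm below this point). The bar lies along y across both; the gap between the prongs is free for fingers.
- teacup: Bystander: blue ceramic cup, 72 mm across the rim, 80 mm tall; origin at the centre of its underside, z up. To be left alone.
- soy: Bystander: amber glass soy bottle with a red cap, 60 mm across, 130 mm tall; origin at the centre of its underside, z up. To be left alone.
- ginger: Bystander: glass jar with a wooden lid, 76 mm across, 100 mm tall; origin at the centre of its underside, z up. To be left alone.
- ricebowl: Bystander: white ceramic bowl, 120 mm across, 60 mm tall; origin at the centre of its underside, z up. To be left alone.
- sake: Bystander: white ceramic sake flask with a narrow neck, 76 mm across, 140 mm tall; origin at the centre of its underside, z up. To be left alone.
- tin: Bystander: green tea tin, 70 mm across, 90 mm tall; origin at the centre of its underside, z up. To be left alone.
- basket: Loose copper wire basket with a stiff, fixed bail handle, about 0.3 kg, open on top: 110 mm (x) by 150 mm (y), walls 60 mm high. It starts upright on the counter and is the same after a half turn about z. Origin at the centre of its underside.
- stand: Dark steel drip stand, fixed. Origin on the counter below hook_seat, same axes. Drip tray with rim 24 mm high. Two parallel round prongs, 10 mm thick, turn up in front to red balls (16 mm) at x = -50 mm, tops 230 mm above the counter, the stand's highest points; behind, they rise to a crossbar at x = +108 mm, top at 223 mm, on an 18 mm post.
Things that resemble listed ones, but are neither listed nor needed, are in the scene too. What is meant by the basket is not green or purple, and is the larger of those in its own colour.

How it is judged:
By the outcome, as a careful person would: the job done as asked, in the order asked, and still so for the second after the job is handed in, with the robot touching nothing.
It also fails if it takes over 54 s, if anything falls off the work surface, if the arm or the gripper's body presses on something with over 40 N, if the wrist force passes 120 N, or if a joint passes its speed limit or range.

## Working session

There is one attempt and no reset: what is moved stays moved. The work goes in short steps, Python scripts to look and compute and a tool call to move; the robot and the scene stay as the last step left them, time stands still between calls to the robot, and variables do not carry over. Pictures are saved under pics/ and viewed, at most 12 in all, crops included, and the job is handed in when it is done.

Besides the shell and the picture viewer there is one more tool, called after "Call:" as name(argument=value, ...), one argument or row to a line, values as JSON. apply_moves: Moves the arm, as the interface text tells. Its arguments: {"type":"object","properties":{"rows":{"type":"array","items":{"type":"array","items":{"type":"number"}}},"claw":{"type":"number"},"newtons":{"type":"number"}},"required":["rows"]}

```bash
mkdir -p pics; cat > h.py <<'E'
import numpy as np, cv2
from bench import r
from scipy.spatial.transform import Rotation as R
def rot(a):
    a=np.array(a,float)
    return a if a.shape==(3,3) else (R.from_rotvec(a).as_matrix() if a.size==3 else R.from_quat(a).as_matrix())
def ray(f,p):
    K=np.array(f["intrinsics"]); v=np.linalg.solve(K,[p[0],p[1],1.])
    return np.array(f["eye"]),rot(f["attitude"])@np.array([v[0],-v[1],-v[2]])
def atz(f,p,z):
    e,d=ray(f,p); return e+d*(z-e[2])/d[2]
def proj(f,P):
    c=rot(f["attitude"]).T@(np.array(P)-f["eye"]); q=np.array(f["intrinsics"])@[c[0],-c[1],-c[2]]; return q[:2]/q[2]
def tri(f,p,g,q):
    a,u=ray(f,p); b,v=ray(g,q); s=np.linalg.lstsq(np.c_[u,-v],b-a,rcond=None)[0]
    A,B=a+u*s[0],b+v*s[1]; return (A+B)/2,np.linalg.norm(A-B)
def save(f,n,box=None,s=1):
    im=f["pixels"][:,:,::-1]
    if box: x,y,w,h=box; im=im[y:y+h,x:x+w]
    cv2.imwrite("pics/"+n,cv2.resize(im,None,fx=s,fy=s,interpolation=cv2.INTER_CUBIC))
E
python3 - <<'E'
from h import *
np.set_printoptions(precision=3,suppress=True)
F={n:r.grab_frame(n) for n in("scene","top")}
for n,f in F.items():
    save(f,n+"0.png",None,1.5); print(n,{k:v for k,v in f.items() if k!="pixels"})
    for t in("basket_bar","hook_seat","basket","stand"):
        print(t,[(np.round(d["point"],1).tolist(),round(d["conf"],2)) for d in r.landmark_of(f,t)][:5])
    for t in("basket","stand"): print(t,[(np.round(d["rect"]).tolist(),round(d["conf"],2)) for d in r.search_frame(f,t)][:5])
print(r.get_obs())
E
```

```text
scene {'intrinsics': array([[414.669,   0.   , 251.6  ],
       [  0.   , 414.669, 191.751],
       [  0.   ,   0.   ,   1.   ]]), 'eye': array([ 1.123, -0.765,  1.095]), 'attitude': array([0.744, 0.249, 0.616]), 'shot': 1}
basket_bar [([223.7, 302.7], 0.84), ([264.4, 236.8], 0.83), ([189.8, 230.5], 0.8), ([149.4, 205.7], 0.64)]
hook_seat [([285.1, 132.9], 0.55)]
basket [([261.4, 267.5], 0.91), ([195.2, 258.7], 0.74), ([225.7, 317.3], 0.74), ([156.3, 226.0], 0.61)]
stand [([282.0, 175.8], 0.85)]
basket [([238.0, 225.0, 53.0, 62.0], 0.83), ([162.0, 222.0, 60.0, 58.0], 0.81), ([136.0, 207.0, 38.0, 30.0], 0.76), ([204.0, 287.0, 44.0, 53.0], 0.59)]
stand [([252.0, 115.0, 68.0, 90.0], 0.75), ([160.0, 221.0, 60.0, 60.0], 0.32)]
top {'intrinsics': array([[456.586,   0.   , 253.223],
       [  0.   , 456.586, 190.291],
       [  0.   ,   0.   ,   1.   ]]), 'eye': array([ 0.434, -0.033,  1.681]), 'attitude': array([ 0.069, -0.049, -1.576]), 'shot': 2}
basket_bar [([320.7, 259.1], 0.92), ([348.5, 143.5], 0.76), ([293.7, 141.0], 0.74), ([327.9, 204.2], 0.55)]
hook_seat [([184.7, 196.1], 0.86)]
basket [([346.7, 147.7], 0.79), ([323.4, 201.6], 0.69), ([317.7, 256.0], 0.63)]
stand [([194.5, 202.5], 0.77)]
basket [([331.0, 131.0, 35.0, 31.0], 0.98), ([306.0, 242.0, 30.0, 34.0], 0.74), ([268.0, 128.0, 49.0, 39.0], 0.64), ([301.0, 184.0, 50.0, 39.0], 0.56)]
stand [([168.0, 160.0, 50.0, 60.0], 0.61)]
{'clock': 0.7, 'joints': array([-1.424,  0.477,  0.022,  1.555, -0.011,  1.109, -0.083]), 'qvel': array([-0.002,  0.   , -0.   , -0.   ,  0.001, -0.001,  0.002]), 'tau': array([ -0.001, -59.616,   1.606, -28.149,   0.013,   0.002,   0.   ]), 'tcp_pos': array([0.17 , 0.653, 0.231]), 'orientation': array([0.399, 3.116, 0.   ]), 'contact_force': array([ 0.806, -0.21 , -0.909]), 'moment': array([ 0.033,  0.052, -0.   ]), 'gripper_force': 0.0, 'grip_width': 0.08507891351841768}
```

View pics/scene0.png

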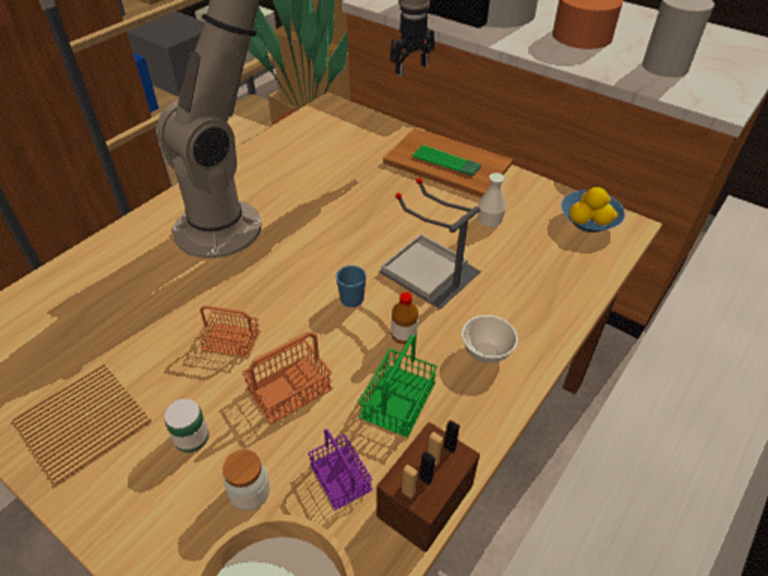

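View pics/top0.png

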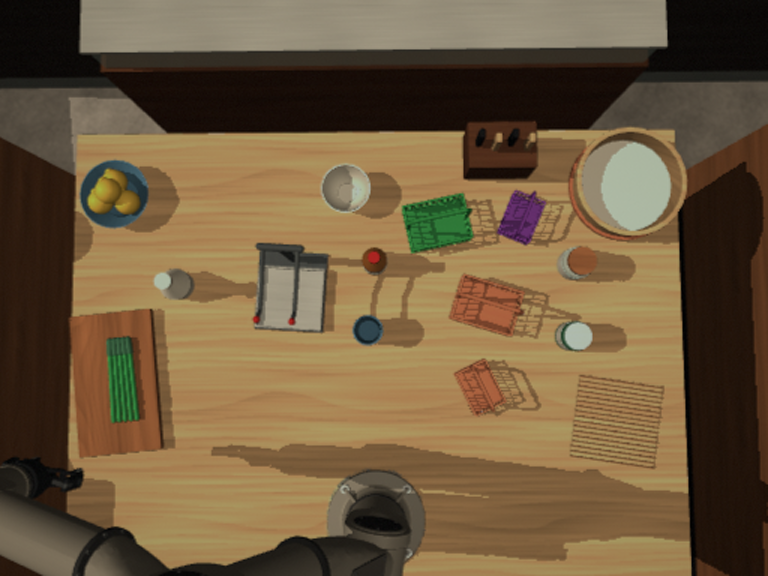

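The copper candidates are the larger at scene (192,252) / top (324,203), and the smaller at scene (152,221) / top (320,259). Green and purple ones are excluded. The larger one fits; next is an enlarged crop to confirm it and measure the handle and prongs.

```bash
python3 - <<'E'
from h import *
F={n:r.grab_frame(n) for n in("scene","top")}
import pickle; pickle.dump(F,open("F.pkl","wb"))
def c(f,b,s): x,y,w,h=b; return cv2.resize(f["pixels"][y:y+h,x:x+w,::-1],None,fx=s,fy=s,interpolation=cv2.INTER_CUBIC)
a=c(F["scene"],(130,195,100,100),4); b=c(F["top"],(290,175,100,100),4)
cv2.imwrite("pics/bk.png",np.hstack([a,b]))
a=c(F["scene"],(245,110,80,100),5); b=c(F["top"],(160,150,80,100),5)
cv2.imwrite("pics/st.png",np.hstack([a,b]))
E
```

```text
(no output)
```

View pics/bk.png

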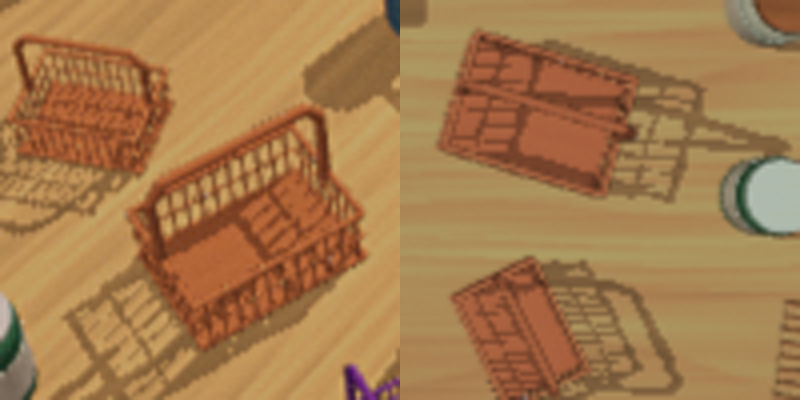

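View pics/st.png

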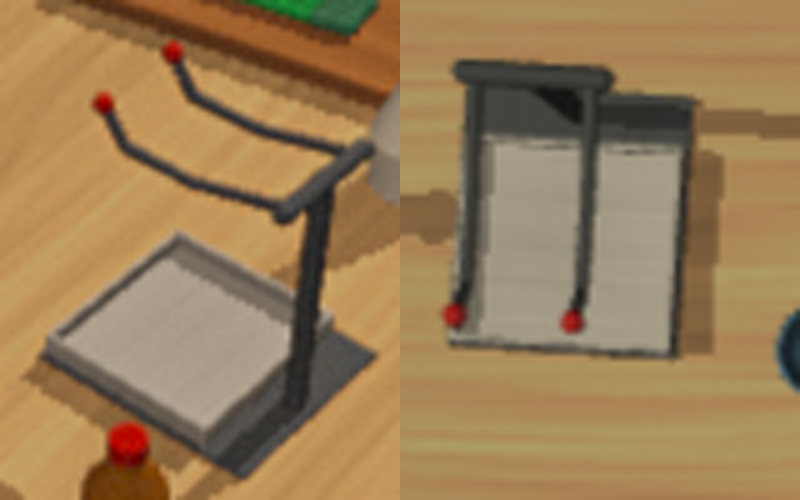

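```bash
cat > fit.py <<'E'
from h import *
import pickle
from scipy.optimize import least_squares
np.set_printoptions(precision=4,suppress=True)
F=pickle.load(open("F.pkl","rb")); S,T=F["scene"],F["top"]
g=lambda d,o,s:((d[0]+.5)/s-.5+o[0],(d[1]+.5)/s-.5+o[1])
def blobs(f,box):
    x,y,w,h=box; im=f["pixels"][y:y+h,x:x+w].astype(int)
    m=((im[...,0]>110)&(im[...,1]<70)&(im[...,2]<70)).astype(np.uint8)
    n,_,st,c=cv2.connectedComponentsWithStats(m); return [(c[i]+[x,y]).tolist() for i in range(1,n) if st[i,4]>3]
bs=blobs(S,(255,110,40,30)); bt=blobs(T,(160,200,45,22)); print(bs,bt)
bs=sorted(bs);bt=sorted(bt)   # scene left=-y ball; top left=+y ball
for a,b in zip(bs,bt[::-1]): print("ball",*tri(S,a,T,b))
# stand fit
obs=[(S,bs[0],(-.05,-.038,.222)),(S,bs[-1],(-.05,.038,.222)),(T,bt[-1],(-.05,-.038,.222)),(T,bt[0],(-.05,.038,.222))]
# prong/crossbar joints in the top view
obs+=[(T,g((190,76),(160,150),5),(.108,-.038,.215)),(T,g((76,72),(160,150),5),(.108,.038,.215))]
def fit(obs,x0):
    def res(p):
        c,s=np.cos(p[2]),np.sin(p[2])
        return np.concatenate([proj(f,[p[0]+c*q[0]-s*q[1],p[1]+s*q[0]+c*q[1],q[2]])-u for f,u,q in obs])
    o=least_squares(res,x0); print(o.x,"deg",np.degrees(o.x[2]),"\n",o.fun.reshape(-1,2)); return o.x
st=fit(obs,[.5,.2,0])
o4=(290,175);o5=(130,195)
tp=lambda a:(T,g(a,o4,4)); sc=lambda a:(S,g(a,o5,4))
obs=[(*tp((75,32)),(.055,.075,.06)),(*tp((238,75)),(.055,-.075,.06)),(*tp((205,195)),(-.055,-.075,.06)),(*tp((40,150)),(-.055,.075,.06)),
 (*tp((60,91)),(0,.072,.135)),(*tp((232,132)),(0,-.072,.135)),
 (*sc((318,115)),(0,.068,.137)),(*sc((156,190)),(0,-.068,.137))]
bk=fit(obs,[.5,-.25,0])
pickle.dump((st,bk),open("fit.pkl","wb"))
E
python3 fit.py
```

```text
[[286.5, 110.0], [292.0, 111.8], [279.06666666666666, 119.73333333333333], [265.5, 130.2]] [[170.0, 212.5], [194.0909090909091, 213.8181818181818]]
ball [0.4704 0.1756 0.2215] 0.0016605077447407225
ball [0.4747 0.2523 0.2228] 0.0006301380737902708
[ 0.5258  0.2173 -0.1436] deg -8.229915871675626 
 [[ 1.7933 -1.6487]
 [-9.8111  7.543 ]
 [-3.7161 -0.3274]
 [-3.0501 -2.2602]
 [ 0.2746  0.3815]
 [-0.0683 -1.9719]]
[ 0.5106 -0.2636 -0.2821] deg -16.162901179123764 
 [[-0.6475 -0.6435]
 [-0.5828  0.0272]
 [-0.3737 -0.0831]
 [-0.1035 -0.3977]
 [ 2.0125 -1.6519]
 [ 0.1839 -0.3384]
 [-1.1932 -2.8548]
 [-0.6099 -0.046 ]]
```

```bash
sed -i 's/^bs=sorted(bs);/bs=sorted(bs)[:2];/' fit.py; cat >> fit.py <<'E'
def line(f,p,pts,im,o,s):
    c,q=np.cos(p[2]),np.sin(p[2])
    u=[((proj(f,[p[0]+c*a-q*b,p[1]+q*a+c*b,z])-o+.5)*s-.5) for a,b,z in pts]
    cv2.polylines(im,[np.round(np.array(u)).astype(np.int32)],False,(255,255,0),1)
out=[]
for f,o in((S,(150,210)),(T,(290,170))):
    im=cv2.resize(f["pixels"][o[1]:o[1]+80,o[0]:o[0]+80,::-1],None,fx=5,fy=5,interpolation=cv2.INTER_CUBIC)
    line(f,bk,[(0,-.072,.06),(0,-.072,.125),(0,-.06,.14),(0,.06,.14),(0,.072,.125),(0,.072,.06)],im,o,5)
    line(f,bk,[(.055,.075,.06),(.055,-.075,.06),(-.055,-.075,.06),(-.055,.075,.06),(.055,.075,.06)],im,o,5); out.append(im)
o2=[]
for f,o in((S,(250,110)),(T,(160,155))):
    im=cv2.resize(f["pixels"][o[1]:o[1]+40,o[0]:o[0]+80,::-1] if f is S else f["pixels"][o[1]+30:o[1]+70,o[0]:o[0]+80,::-1],None,fx=5,fy=5,interpolation=cv2.INTER_CUBIC)
    oo=o if f is S else (o[0],o[1]+30)
    for y in(-.038,.038): line(f,st,[(-.05,y,.222),(-.03,y,.2),(.03,y,.2),(.108,y,.215)],im,oo,5)
    o2.append(im)
cv2.imwrite("pics/ov.png",np.vstack([np.hstack(out),np.hstack(o2)]))
E
python3 fit.py
```

```text
[[286.5, 110.0], [292.0, 111.8], [279.06666666666666, 119.73333333333333], [265.5, 130.2]] [[170.0, 212.5], [194.0909090909091, 213.8181818181818]]
ball [0.4704 0.1756 0.2215] 0.0016605077447407225
ball [0.4747 0.2523 0.2228] 0.0006301380737902708
[ 0.5224  0.2102 -0.0697] deg -3.9931369110422863 
 [[-0.3347 -0.1793]
 [-0.1042  0.3521]
 [-0.2433 -0.0351]
 [ 0.2156 -0.2218]
 [ 0.1267  0.3093]
 [-0.4115 -0.3324]]
[ 0.5106 -0.2636 -0.2821] deg -16.162901179123764 
 [[-0.6475 -0.6435]
 [-0.5828  0.0272]
 [-0.3737 -0.0831]
 [-0.1035 -0.3977]
 [ 2.0125 -1.6519]
 [ 0.1839 -0.3384]
 [-1.1932 -2.8548]
 [-0.6099 -0.046 ]]
```

View pics/ov.png

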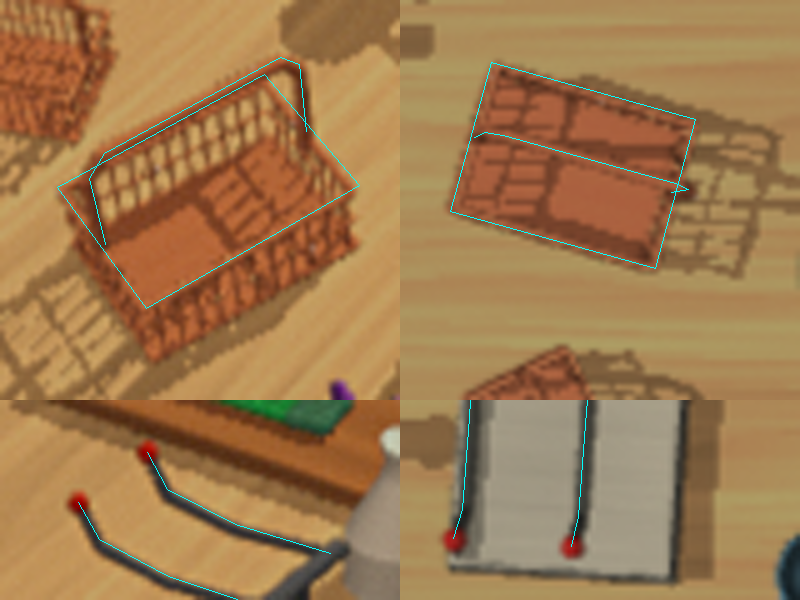

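Overlay: the stand fit lies on the prongs and balls. The basket rim fits in the top view; the bar runs from top px (305,198) to (347,208.6), about 1 px nearer the robot than the fit. I'll refit using bar points only, then write the move helper.

```bash
cat > mv.py <<'E'
from h import *
import sys
np.set_printoptions(precision=3,suppress=True)
def show():
    o=r.get_obs(); Rm=rot(o["orientation"]); y=np.degrees(np.arctan2(Rm[1,1],Rm[0,1]))
    print("t %.2f tcp"%o["clock"],o["tcp_pos"],"yaw_y %.1f"%y,"tilt z",Rm[:,2],"F",o["contact_force"],"w %.4f g %.1f"%(o["grip_width"],o["gripper_force"]),"q",np.array(o["joints"])); return o,Rm
def to(*ws):  # targets (x,y,z,yaw_deg of tool y, tool pointing down)
    o,R0=show(); p,Rc=np.array(o["tcp_pos"]),R0
    for w in ws:
        a=np.radians(w[3]); y=np.array([np.cos(a),np.sin(a),0]); z=np.array([0,0,-1.]); T=np.c_[np.cross(y,z),y,z]
        print(w,"shift",Rc.T@(np.array(w[:3])-p)/.25,"turn",R.from_matrix(Rc.T@T).as_rotvec()/(np.pi/2)); p,Rc=np.array(w[:3]),T  # each from the previous one
E
cat > b.py <<'E'
exec(open("fit.py").read().split("def line")[0].split("o4=(290")[0])
g5=lambda f,d,o:(f,g(d,o,5))
P=[g5(T,(77,140),(290,170)),g5(T,(284,193),(290,170)),g5(S,(282,67),(150,210)),g5(S,(106,161),(150,210))]
q=[(0,.066,.138),(0,-.066,.138),(0,.063,.139),(0,-.063,.139)]
bk=fit([(*a,b) for a,b in zip(P,q)],[.5,-.26,-.28])
a=tri(*P[0],*P[2]);b=tri(*P[1],*P[3]);print("ends",a,b,"len",np.linalg.norm(a[0]-b[0]))
pickle.dump((st,bk),open("fit.pkl","wb"))
E
python3 b.py; python3 -c "
from mv import *
to((.42,.46,.33,40),(.54,.23,.33,0),(.55,-.02,.33,-16.5),(.508,-.264,.25,-16.5))"
```

```text
[[286.5, 110.0], [292.0, 111.8], [279.06666666666666, 119.73333333333333], [265.5, 130.2]] [[170.0, 212.5], [194.0909090909091, 213.8181818181818]]
ball [0.4704 0.1756 0.2215] 0.0016605077447407225
ball [0.4747 0.2523 0.2228] 0.0006301380737902708
[ 0.5224  0.2102 -0.0697] deg -3.9931369110422863 
 [[-0.3347 -0.1793]
 [-0.1042  0.3521]
 [-0.2433 -0.0351]
 [ 0.2156 -0.2218]
 [ 0.1267  0.3093]
 [-0.4115 -0.3324]]
[ 0.51  -0.262 -0.264] deg -15.124006641414157 
 [[ 2.8842 -0.9262]
 [-0.5233 -1.5883]
 [ 0.4689 -2.7988]
 [-0.9101 -1.1756]]
ends (array([ 0.5221, -0.194 ,  0.1165]), np.float64(0.0093580621961081)) (array([ 0.491 , -0.3247,  0.1328]), np.float64(0.009815032899954312)) len 0.13537673790246313
t 0.80 tcp [0.17  0.653 0.231] yaw_y 75.4 tilt z [-0.  0. -1.] F [-0.322 -0.288  0.285] w 0.0855 g 0.0 q [-1.424  0.477  0.022  1.555 -0.012  1.109 -0.083]
(0.42, 0.46, 0.33, 40) shift [-1.162 -0.496 -0.395] turn [ 0.    -0.     0.393]
(0.54, 0.23, 0.33, 0) shift [-1.013 -0.224  0.   ] turn [0.    0.    0.444]
(0.55, -0.02, 0.33, -16.5) shift [-1.    0.04  0.  ] turn [0.    0.    0.183]
(0.508, -0.264, 0.25, -16.5) shift [-0.984  0.116  0.32 ] turn [0. 0. 0.]
```

```bash
cat > c.py <<'E'
from h import *
np.set_printoptions(precision=4,suppress=True)
F={n:r.grab_frame(n) for n in("scene","top")}
S,T=F["scene"],F["top"]
print("bar",tri(S,(189.8,230.5),T,(327.9,204.2)),"org",tri(S,(195.2,258.7),T,(323.4,201.6)))
im=[]
for f,(x,y) in((S,(158,216)),(T,(298,178))):
    a=f["pixels"][y:y+66,x:x+66,::-1]; a=cv2.resize(a,None,fx=6,fy=6,interpolation=cv2.INTER_LANCZOS4)
    for k in range(0,66,10):
        cv2.line(a,(k*6,0),(k*6,4),(255,0,0),1); cv2.line(a,(0,k*6),(4,k*6),(255,0,0),1)
    im.append(a)
cv2.imwrite("pics/z.png",np.hstack(im))
E
python3 c.py
```

```text
bar (array([ 0.5057, -0.2618,  0.1335]), np.float64(0.011918742972883789)) org (array([ 0.5189, -0.2666,  0.0067]), np.float64(0.006443037508444238))
```

View pics/z.png

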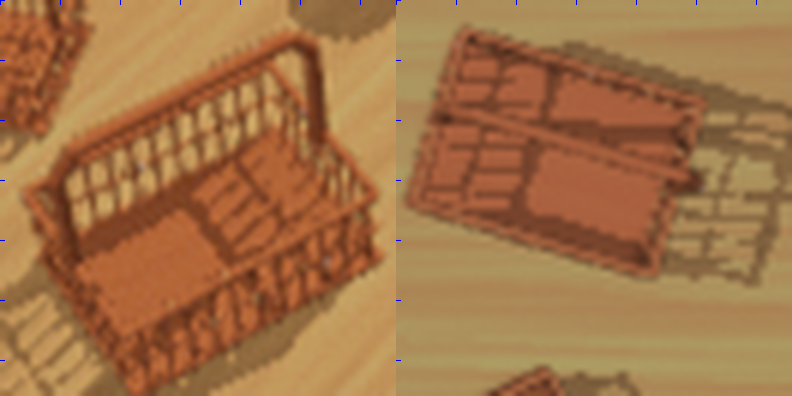

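```bash
cat > b2.py <<'E'
exec(open("fit.py").read().split("o4=(290")[0])
t=lambda d:(T,g(d,(298,178),6)); s=lambda d:(S,g(d,(158,216),6))
obs=[(*t((71,32)),(.055,.075,.06)),(*t((304,102)),(.055,-.075,.06)),(*t((256,275)),(-.055,-.075,.06)),(*t((12,205)),(-.055,.075,.06)),
(*t((297,182)),(0,-.068,.137)),(*s((68,157)),(0,-.066,.138)),(*s((293,44)),(0,.066,.138)),
(*s((30,190)),(-.055,-.075,.06)),(*s((375,195)),(.055,.075,.06)),(*s((128,335)),(.055,-.075,.06)),(*s((140,390)),(.055,-.075,0)),(*s((382,258)),(.055,.075,0))]
obs=[(f,u,q) for f,u,q in obs]
bk=fit(obs,[.5,-.26,-.28]); pickle.dump((st,bk),open("fit.pkl","wb"))
E
python3 b2.py | tail -13
```

```text
[ 0.5104 -0.2646 -0.3013] deg -17.26540927932517 
 [[-1.0214 -1.1593]
 [ 0.7438 -0.6276]
 [ 0.1256  0.2653]
 [ 0.0343 -0.4166]
 [-0.1257 -0.5176]
 [-0.857  -0.3371]
 [ 0.8684 -1.8984]
 [-1.848  -0.6452]
 [ 0.9277 -0.8699]
 [-1.0183 -0.1188]
 [-0.5197  1.7619]
 [ 0.7395 -0.0473]]
```

Call:
apply_moves(
  rows=[
    [-0.25, -0.1, -0.2, 0, 0, 0.08],
    [-0.5, -0.2, -0.4, 0, 0, 0.16],
    [-0.7, -0.3, -0.4, 0, 0, 0.24],
    [-0.85, -0.37, -0.4, 0, 0, 0.32],
    [-1, -0.43, -0.4, 0, 0, 0.39],
  ],
  claw=1,
)

```text
clock: 1.52
tcp_pos: [0.3874, 0.4842, 0.3326]
orientation: [1.328, 2.846, 0.003]
contact_force: [0.5, 0.5, -0.0]
grip_width: 0.0851
gripper_force: 0.0
```

```bash
python3 -c "
from mv import *
to((.52,.26,.33,4),(.55,.02,.33,-16.5),(.53,-.21,.30,-16.5),(.509,-.264,.22,-16.5))"
```

```text
t 1.52 tcp [0.387 0.484 0.333] yaw_y 40.0 tilt z [ 0.001  0.002 -1.   ] F [ 0.47   0.498 -0.025] w 0.0851 g 0.0 q [-1.177  0.312  0.235  1.58  -0.075  1.256 -0.232]
(0.52, 0.26, 0.33, 4) shift [-1.028 -0.17   0.01 ] turn [ 0.001 -0.001  0.4  ]
(0.55, 0.02, 0.33, -16.5) shift [-0.966  0.053  0.   ] turn [0.    0.    0.228]
(0.53, -0.21, 0.3, -16.5) shift [-0.905  0.185  0.12 ] turn [0. 0. 0.]
(0.509, -0.264, 0.22, -16.5) shift [-0.231 -0.019  0.32 ] turn [0. 0. 0.]
```

Call:
apply_moves(
  rows=[
    [-0.25, -0.04, 0, 0, 0, 0.1],
    [-0.5, -0.08, 0, 0, 0, 0.2],
    [-0.75, -0.12, 0, 0, 0, 0.3],
    [-1, -0.17, 0.01, 0, 0, 0.4],
    [-1, -0.17, 0.01, 0, 0, 0.4],
  ],
)

```text
clock: 2.15
tcp_pos: [0.517, 0.2618, 0.3294]
orientation: [2.148, 2.29, 0.0]
contact_force: [-0.2, 0.8, -0.2]
grip_width: 0.0854
gripper_force: 0.0
```

Call:
apply_moves(
  rows=[
    [-0.25, 0.01, 0, 0, 0, 0.06],
    [-0.5, 0.03, 0, 0, 0, 0.12],
    [-0.75, 0.04, 0, 0, 0, 0.18],
    [-1, 0.05, 0, 0, 0, 0.23],
    [-1, 0.05, 0, 0, 0, 0.23],
  ],
)

```text
clock: 2.78
tcp_pos: [0.5455, 0.0141, 0.3295]
orientation: [2.523, 1.87, 0.001]
contact_force: [0.1, 0.6, 0.1]
grip_width: 0.0851
gripper_force: 0.0
```

Call:
apply_moves(
  rows=[
    [-0.23, 0.04, 0.03, 0, 0, 0],
    [-0.45, 0.09, 0.06, 0, 0, 0],
    [-0.7, 0.14, 0.09, 0, 0, 0],
    [-0.9, 0.18, 0.12, 0, 0, 0],
    [-0.9, 0.18, 0.12, 0, 0, 0],
  ],
)

```text
clock: 3.4
tcp_pos: [0.5238, -0.2124, 0.2985]
orientation: [2.52, 1.875, -0.002]
contact_force: [0.3, 1.1, -0.0]
grip_width: 0.0848
gripper_force: 0.0
```

```bash
python3 -c "
from mv import *
to((.510,-.2645,.22,-16.5),(.510,-.2645,.121,-16.5))"
```

```text
t 3.40 tcp [ 0.524 -0.212  0.299] yaw_y -16.7 tilt z [-0.001 -0.001 -1.   ] F [ 0.338  1.061 -0.031] w 0.0848 g 0.0 q [-0.324  0.282  0.745  1.778 -0.206  1.162  0.193]
(0.51, -0.2645, 0.22, -16.5) shift [-0.215  0.007  0.314] turn [-0.     0.001 -0.002]
(0.51, -0.2645, 0.121, -16.5) shift [0.    0.    0.396] turn [0. 0. 0.]
```

Call:
apply_moves(
  rows=[
    [-0.11, 0, 0.15, 0, 0, 0],
    [-0.21, 0.01, 0.31, 0, 0, 0],
    [-0.21, 0.01, 0.31, 0, 0, 0],
  ],
)

```text
clock: 3.78
tcp_pos: [0.5113, -0.2585, 0.2187]
orientation: [-2.512, -1.879, 0.005]
contact_force: [0.1, 0.3, -0.6]
grip_width: 0.0853
gripper_force: 0.0
```

```bash
python3 -c "
from mv import *
to((.510,-.2645,.121,-16.5))
a=r.grab_frame('scene');b=r.grab_frame('top')
c=lambda f,x,y:cv2.resize(f['pixels'][y:y+80,x:x+80,::-1],None,fx=5,fy=5,interpolation=cv2.INTER_CUBIC)
cv2.imwrite('pics/pre.png',np.hstack([c(a,150,205),c(b,290,165)]))"
```

```text
t 3.77 tcp [ 0.511 -0.259  0.219] yaw_y -16.4 tilt z [-0.005  0.002 -1.   ] F [ 0.131  0.283 -0.578] w 0.0853 g 0.0 q [-0.194  0.389  0.717  1.85  -0.297  1.018  0.36 ]
(0.51, -0.2645, 0.121, -16.5) shift [-0.024  0.004  0.391] turn [-0.004 -0.     0.001]
```

View pics/pre.png

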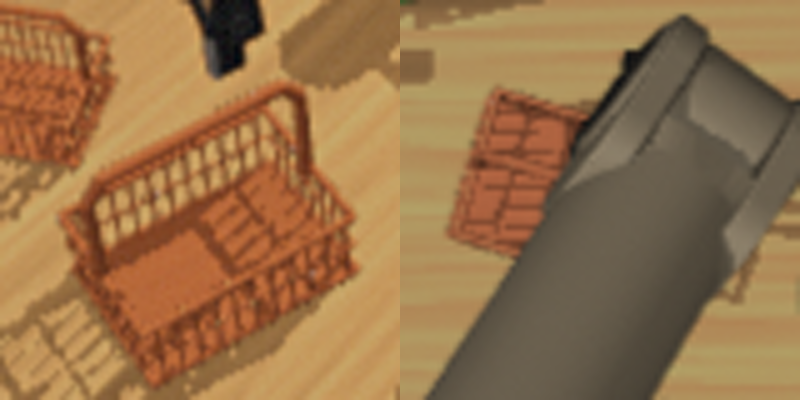

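The picture shows the open gripper's fingers above and behind the bar (scene px ~(196,218)), with the larger copper basket undisturbed. Descending.

Call:
apply_moves(
  rows=[
    [-0.02, 0, 0.1, 0, 0, 0],
    [-0.02, 0, 0.2, 0, 0, 0],
    [-0.02, 0, 0.3, 0, 0, 0],
    [-0.02, 0, 0.39, 0, 0, 0],
    [-0.02, 0, 0.39, 0, 0, 0],
  ],
)

```text
clock: 4.5
tcp_pos: [0.5124, -0.2625, 0.1239]
orientation: [-2.512, -1.885, -0.001]
contact_force: [0.1, -0.2, 0.0]
grip_width: 0.0853
gripper_force: 0.0
```

```bash
python3 -c "
from mv import *
to((.510,-.2645,.121,-16.5))"
```

```text
t 4.50 tcp [ 0.512 -0.263  0.124] yaw_y -16.2 tilt z [-0.     0.001 -1.   ] F [ 0.134 -0.198  0.043] w 0.0853 g 0.0 q [-0.115  0.513  0.639  1.925 -0.407  0.835  0.458]
(0.51, -0.2645, 0.121, -16.5) shift [-0.01  -0.007  0.012] turn [-0.    -0.001  0.003]
```

Call:
apply_moves(
  rows=[
    [-0.01, -0.01, 0.01, 0, 0, 0],
    [-0.01, -0.01, 0.01, 0, 0, 0],
    [-0.01, -0.01, 0.01, 0, 0, 0],
    [-0.01, -0.01, 0.01, 0, 0, 0],
    [-0.01, -0.01, 0.01, 0, 0, 0],
  ],
  claw=0,
  newtons=50,
)

```text
clock: 5.12
tcp_pos: [0.5088, -0.2666, 0.1217]
orientation: [2.515, 1.881, 0.001]
contact_force: [2.0, 0.4, 1.1]
grip_width: 0.0082
gripper_force: 48.7
```

Call:
apply_moves(
  rows=[
    [0, 0, 0, 0, 0, 0],
    [0, 0, 0, 0, 0, 0],
    [0, 0, 0, 0, 0, 0],
    [0, 0, 0, 0, 0, 0],
  ],
)

```text
clock: 5.62
tcp_pos: [0.5088, -0.2666, 0.1216]
orientation: [2.515, 1.881, 0.001]
contact_force: [2.4, 1.3, 4.5]
grip_width: 0.0081
gripper_force: 48.9
```

Call:
apply_moves(
  rows=[
    [0, 0, -0.03, 0, 0, 0],
    [0, 0, -0.1, 0, 0, 0],
    [0, 0, -0.22, 0, 0, 0],
    [0, 0, -0.35, 0, 0, 0],
    [0, 0, -0.5, 0, 0, 0],
  ],
)

```text
clock: 6.25
tcp_pos: [0.5069, -0.2663, 0.2474]
orientation: [-2.515, -1.88, 0.002]
contact_force: [0.5, 0.1, -4.6]
grip_width: 0.008
gripper_force: 48.8
```

```bash
python3 -c "
from mv import *
to((.508,-.265,.40,-16.5),(.47,-.02,.40,-12),(.42,.15,.40,-4),(.388,.22,.40,-4))
f=r.grab_frame('scene'); save(f,'lift.png',(110,130,240,180),3)"
```

```text
t 6.25 tcp [ 0.507 -0.266  0.247] yaw_y -16.4 tilt z [-0.002  0.001 -1.   ] F [ 0.501  0.091 -4.553] w 0.0080 g 48.8 q [-0.203  0.356  0.742  1.823 -0.271  1.069  0.354]
(0.508, -0.265, 0.4, -16.5) shift [ 0.006  0.002 -0.61 ] turn [-0.001  0.     0.001]
(0.47, -0.02, 0.4, -12) shift [ 0.896 -0.424  0.   ] turn [ 0.    0.   -0.05]
(0.42, 0.15, 0.4, -4) shift [ 0.624 -0.337  0.   ] turn [ 0.     0.    -0.089]
(0.388, 0.22, 0.4, -4) shift [ 0.27  -0.147  0.   ] turn [0. 0. 0.]
```

View pics/lift.png

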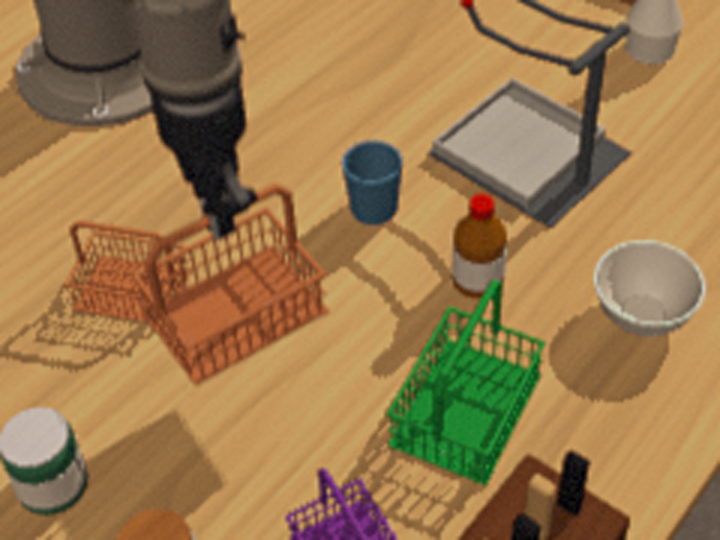

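The basket hangs level in the gripper, held mid-bar (crop px (225,225)), and nothing else moved. Carrying it high.

Call:
apply_moves(
  rows=[
    [0, 0, -0.12, 0, 0, 0],
    [0, 0, -0.26, 0, 0, 0],
    [0, 0, -0.4, 0, 0, 0],
    [0, 0, -0.53, 0, 0, 0],
    [0, 0, -0.61, 0, 0, 0],
  ],
)

```text
clock: 6.92
tcp_pos: [0.5073, -0.267, 0.4007]
orientation: [2.516, 1.88, 0.001]
contact_force: [0.3, 0.3, -5.7]
grip_width: 0.0082
gripper_force: 49.0
```

Call:
apply_moves(
  rows=[
    [0.12, -0.06, 0, 0, 0, -0.01],
    [0.3, -0.14, 0, 0, 0, -0.02],
    [0.5, -0.24, 0, 0, 0, -0.03],
    [0.7, -0.33, 0, 0, 0, -0.04],
    [0.9, -0.42, 0, 0, 0, -0.05],
  ],
)

```text
clock: 7.55
tcp_pos: [0.4695, -0.0202, 0.399]
orientation: [-2.44, -1.978, 0.0]
contact_force: [0.4, 0.7, -3.8]
grip_width: 0.0083
gripper_force: 49.0
```

```bash
python3 -c "
from mv import *
to((.42,.15,.40,-4),(.388,.22,.40,-4),(.388,.22,.236,-4))"
```

```text
t 7.55 tcp [ 0.47  -0.02   0.399] yaw_y -11.9 tilt z [-0.  0. -1.] F [ 0.428  0.69  -3.828] w 0.0083 g 49.0 q [-0.669 -0.027  0.576  1.811  0.015  1.353 -0.305]
(0.42, 0.15, 0.4, -4) shift [ 0.625 -0.335 -0.004] turn [-0.    -0.    -0.088]
(0.388, 0.22, 0.4, -4) shift [ 0.27  -0.147  0.   ] turn [0. 0. 0.]
(0.388, 0.22, 0.236, -4) shift [0.    0.    0.656] turn [0. 0. 0.]
```

Call:
apply_moves(
  rows=[
    [0.12, -0.06, 0, 0, 0, -0.02],
    [0.27, -0.14, 0, 0, 0, -0.04],
    [0.42, -0.23, 0, 0, 0, -0.06],
    [0.55, -0.3, 0, 0, 0, -0.09],
    [0.62, -0.33, 0, 0, 0, -0.09],
  ],
)

```text
clock: 8.18
tcp_pos: [0.4207, 0.1488, 0.3988]
orientation: [-2.291, -2.149, 0.002]
contact_force: [-0.6, -0.7, -4.5]
grip_width: 0.0082
gripper_force: 49.0
```

Call:
apply_moves(
  rows=[
    [0.08, -0.04, 0, 0, 0, 0],
    [0.18, -0.1, 0, 0, 0, 0],
    [0.27, -0.15, 0, 0, 0, 0],
    [0.27, -0.15, 0, 0, 0, 0],
  ],
)

```text
clock: 8.68
tcp_pos: [0.3879, 0.2185, 0.3987]
orientation: [-2.291, -2.149, 0.002]
contact_force: [-0.1, -0.1, -3.0]
grip_width: 0.0084
gripper_force: 49.0
```

```bash
python3 -c "
from mv import *
to((.388,.22,.4,-4),(.388,.22,.236,-4))"
```

```text
t 8.68 tcp [0.388 0.218 0.399] yaw_y -3.6 tilt z [-0.001 -0.    -1.   ] F [-0.083 -0.135 -3.021] w 0.0084 g 49.0 q [-0.929 -0.055  0.264  1.842  0.015  1.355 -0.732]
(0.388, 0.22, 0.4, -4) shift [ 0.006  0.    -0.005] turn [-0.001  0.     0.004]
(0.388, 0.22, 0.236, -4) shift [0.    0.    0.656] turn [0. 0. 0.]
```

Call:
apply_moves(
  rows=[
    [0, 0, 0.12, 0, 0, 0],
    [0, 0, 0.27, 0, 0, 0],
    [0, 0, 0.42, 0, 0, 0],
    [0, 0, 0.57, 0, 0, 0],
    [0, 0, 0.65, 0, 0, 0],
  ],
)

```text
clock: 9.3
tcp_pos: [0.3886, 0.2152, 0.2346]
orientation: [2.295, 2.144, -0.005]
contact_force: [0.3, 0.1, -3.4]
grip_width: 0.0084
gripper_force: 49.0
```

```bash
python3 -c "
from mv import *
to((.522,.2105,.236,-4),(.522,.2105,.188,-4))
f=r.grab_frame('scene'); g=r.grab_frame('top')
c=lambda f,x,y,w,h,s:cv2.resize(f['pixels'][y:y+h,x:x+w,::-1],None,fx=s,fy=s,interpolation=cv2.INTER_CUBIC)
cv2.imwrite('pics/ins.png',np.hstack([c(f,225,90,100,120,4),c(g,140,140,100,120,4)]))"
```

```text
t 9.30 tcp [0.389 0.215 0.235] yaw_y -3.9 tilt z [-0.002 -0.003 -1.   ] F [ 0.31  0.12 -3.38] w 0.0084 g 49.0 q [-0.91   0.083  0.28   2.09  -0.026  0.976 -0.684]
(0.522, 0.2105, 0.236, -4) shift [ 0.017  0.534 -0.007] turn [-0.001  0.002  0.001]
(0.522, 0.2105, 0.188, -4) shift [0.    0.    0.192] turn [0. 0. 0.]
```

View pics/ins.png

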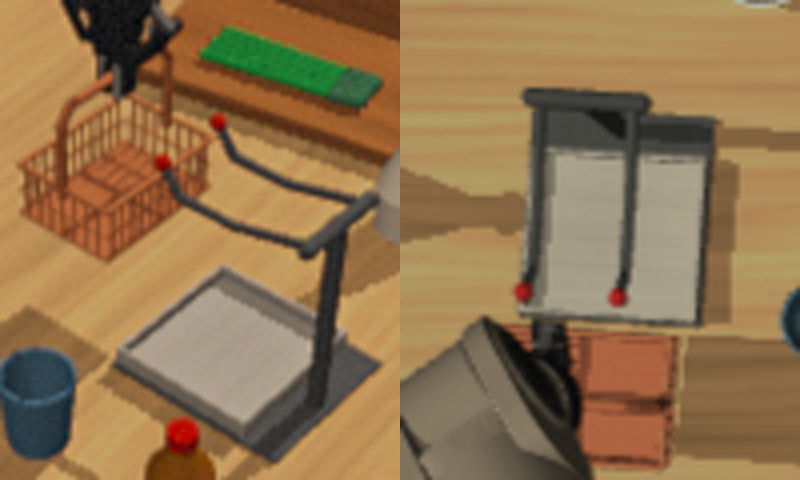

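The basket hangs in front of the balls: scene-crop balls at (163,162) and (219,122), handle bar above them, rim below. It is square to the prongs. Inserting.

Call:
apply_moves(
  rows=[
    [0.02, 0.05, -0.01, 0, 0, 0],
    [0.02, 0.15, -0.01, 0, 0, 0],
    [0.02, 0.26, -0.01, 0, 0, 0],
    [0.02, 0.37, -0.01, 0, 0, 0],
    [0.02, 0.45, -0.01, 0, 0, 0],
  ],
)

```text
clock: 10.02
tcp_pos: [0.505, 0.2152, 0.2407]
orientation: [2.293, 2.145, 0.005]
contact_force: [-0.1, 0.6, -3.3]
grip_width: 0.0077
gripper_force: 49.0
```

```bash
python3 -c "
from mv import *
to((.522,.2105,.236,-4),(.522,.2105,.188,-4))"
```

```text
t 10.03 tcp [0.505 0.215 0.241] yaw_y -3.8 tilt z [ 0.004  0.001 -1.   ] F [-0.103  0.629 -3.345] w 0.0077 g 49.0 q [-0.796  0.263  0.337  1.87  -0.1    1.021 -0.484]
(0.522, 0.2105, 0.236, -4) shift [-0.014  0.069  0.019] turn [ 0.002 -0.001  0.002]
(0.522, 0.2105, 0.188, -4) shift [0.    0.    0.192] turn [0. 0. 0.]
```

Call:
apply_moves(
  rows=[
    [-0.01, 0.05, 0.01, 0, 0, 0],
    [-0.01, 0.06, 0.02, 0, 0, 0],
    [-0.01, 0.06, 0.06, 0, 0, 0],
    [-0.01, 0.06, 0.11, 0, 0, 0],
    [-0.01, 0.06, 0.15, 0, 0, 0],
  ],
)

```text
clock: 10.65
tcp_pos: [0.5157, 0.2117, 0.2001]
orientation: [-2.293, -2.147, 0.002]
contact_force: [0.1, -0.1, -3.6]
grip_width: 0.0081
gripper_force: 49.0
```

```bash
python3 -c "
from mv import *
to((.522,.2105,.186,-4))
f=r.grab_frame('scene'); g=r.grab_frame('top')
c=lambda f,x,y,w,h,s:cv2.resize(f['pixels'][y:y+h,x:x+w,::-1],None,fx=s,fy=s,interpolation=cv2.INTER_CUBIC)
cv2.imwrite('pics/low.png',np.hstack([c(f,225,90,100,120,4),c(g,140,140,100,120,4)]))"
```

```text
t 10.65 tcp [0.516 0.212 0.2  ] yaw_y -3.8 tilt z [-0.001 -0.    -1.   ] F [ 0.097 -0.073 -3.641] w 0.0081 g 49.0 q [-0.768  0.326  0.331  1.89  -0.129  0.947 -0.444]
(0.522, 0.2105, 0.186, -4) shift [-0.003  0.026  0.056] turn [-0.001  0.     0.003]
```

View pics/low.png

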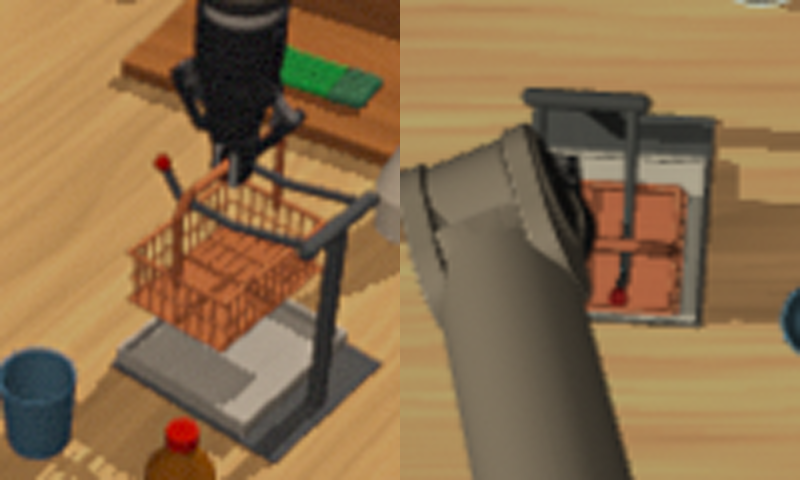

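The bar sits just above both prongs behind the tips, with the prongs passing through the handle opening. Lowering gently while watching the force.

Call:
apply_moves(
  rows=[
    [0, 0.02, 0.01, 0, 0, 0],
    [0, 0.02, 0.02, 0, 0, 0],
    [0, 0.02, 0.03, 0, 0, 0],
    [0, 0.02, 0.04, 0, 0, 0],
    [0, 0.02, 0.04, 0, 0, 0],
  ],
)

```text
clock: 11.38
tcp_pos: [0.5214, 0.2112, 0.1911]
orientation: [-2.294, -2.147, 0.001]
contact_force: [0.7, 0.2, -4.0]
grip_width: 0.0084
gripper_force: 49.0
```

Call:
apply_moves(
  rows=[
    [0, 0, 0.005, 0, 0, 0],
    [0, 0, 0.01, 0, 0, 0],
    [0, 0, 0.01, 0, 0, 0],
  ],
)

```text
clock: 11.75
tcp_pos: [0.5215, 0.2112, 0.1887]
orientation: [-2.294, -2.146, 0.0]
contact_force: [-0.1, 0.1, -3.7]
grip_width: 0.008
gripper_force: 49.0
```

Call:
apply_moves(
  rows=[
    [0, 0, 0.005, 0, 0, 0],
    [0, 0, 0.01, 0, 0, 0],
    [0, 0, 0.01, 0, 0, 0],
  ],
)

```text
clock: 12.12
tcp_pos: [0.5215, 0.2112, 0.1861]
orientation: [-2.294, -2.147, 0.0]
contact_force: [0.9, 0.0, -4.2]
grip_width: 0.008
gripper_force: 49.0
```

Call:
apply_moves(
  rows=[
    [0, 0, 0.003, 0, 0, 0],
    [0, 0, 0.006, 0, 0, 0],
    [0, 0, 0.006, 0, 0, 0],
  ],
)

```text
clock: 12.5
tcp_pos: [0.5218, 0.2113, 0.1855]
orientation: [-2.294, -2.146, -0.001]
contact_force: [-3.0, -1.3, 4.3]
grip_width: 0.0079
gripper_force: 49.9
```

Call:
apply_moves(
  rows=[
    [0, 0, -0.002, 0, 0, 0],
    [0, 0, -0.002, 0, 0, 0],
  ],
  newtons=20,
)

```text
clock: 12.75
tcp_pos: [0.5217, 0.2113, 0.1856]
orientation: [2.294, 2.147, 0.001]
contact_force: [-2.8, -1.7, 3.8]
grip_width: 0.0082
gripper_force: 49.7
```

Call:
apply_moves(
  rows=[
    [0, 0, 0, 0, 0, 0],
    [0, 0, 0, 0, 0, 0],
    [0, 0, 0, 0, 0, 0],
    [0, 0, 0, 0, 0, 0],
  ],
  claw=0.6,
)

```text
clock: 13.25
tcp_pos: [0.5217, 0.2113, 0.1853]
orientation: [2.294, 2.146, 0.0]
contact_force: [-0.1, -0.6, 0.5]
grip_width: 0.0514
gripper_force: 0.0
```

Released with no force left. Now up slowly, well clear.

Call:
apply_moves(
  rows=[
    [0, 0, -0.03, 0, 0, 0],
    [0, 0, -0.08, 0, 0, 0],
    [0, 0, -0.15, 0, 0, 0],
    [0, 0, -0.23, 0, 0, 0],
    [0, 0, -0.3, 0, 0, 0],
  ],
)

```text
clock: 13.88
tcp_pos: [0.522, 0.2114, 0.2623]
orientation: [2.294, 2.146, 0.003]
contact_force: [-0.4, 0.4, -0.1]
grip_width: 0.0512
gripper_force: 0.0
```

Call:
apply_moves(
  rows=[
    [0, 0, -0.12, 0, 0, 0],
    [0, 0, -0.28, 0, 0, 0],
    [0, 0, -0.4, 0, 0, 0],
    [0, 0, -0.5, 0, 0, 0],
    [0, 0, -0.5, 0, 0, 0],
  ],
)

```text
clock: 14.5
tcp_pos: [0.5225, 0.2115, 0.3881]
orientation: [2.293, 2.146, 0.007]
contact_force: [-0.2, 0.8, -0.6]
grip_width: 0.0514
gripper_force: 0.0
```

Call:
apply_moves(
  rows=[
    [0.15, 0, 0, 0, 0, 0],
    [0.35, 0, 0, 0, 0, 0],
    [0.55, 0, 0, 0, 0, 0],
    [0.75, 0, 0, 0, 0, 0],
    [0.9, 0, 0, 0, 0, 0],
  ],
)

```text
clock: 15.12
tcp_pos: [0.5355, 0.438, 0.3838]
orientation: [-2.292, -2.148, 0.003]
contact_force: [0.8, 0.2, 0.1]
grip_width: 0.0511
gripper_force: 0.0
```

Call:
apply_moves(
  rows=[
    [0, 0, 0, 0, 0, 0],
    [0, 0, 0, 0, 0, 0],
    [0, 0, 0, 0, 0, 0],
    [0, 0, 0, 0, 0, 0],
    [0, 0, 0, 0, 0, 0],
  ],
)

```text
clock: 15.75
tcp_pos: [0.5367, 0.4352, 0.3856]
orientation: [-2.295, -2.146, -0.001]
contact_force: [-0.5, 0.6, -0.2]
grip_width: 0.0515
gripper_force: 0.0
```

```bash
python3 -c "
from mv import *
show()
f=r.grab_frame('scene'); g=r.grab_frame('top')
c=lambda f,x,y,w,h,s:cv2.resize(f['pixels'][y:y+h,x:x+w,::-1],None,fx=s,fy=s,interpolation=cv2.INTER_CUBIC)
cv2.imwrite('pics/end.png',np.hstack([c(f,225,90,100,120,4),c(g,140,140,100,120,4)]))
import time
for i in range(8): h=r.grab_frame('scene')
print(np.abs(h['pixels'].astype(int)-f['pixels'])[100:200,240:320].mean(), np.abs(h['pixels'].astype(int)-f['pixels']).mean())"
```

```text
t 15.75 tcp [0.537 0.435 0.386] yaw_y -3.8 tilt z [ 0.  0. -1.] F [-0.523  0.567 -0.2  ] w 0.0515 g 0.0 q [-0.963  0.425  0.29   1.314 -0.12   1.418 -0.746]
1.8514166666666667 2.0522884792751737
```

View pics/end.png

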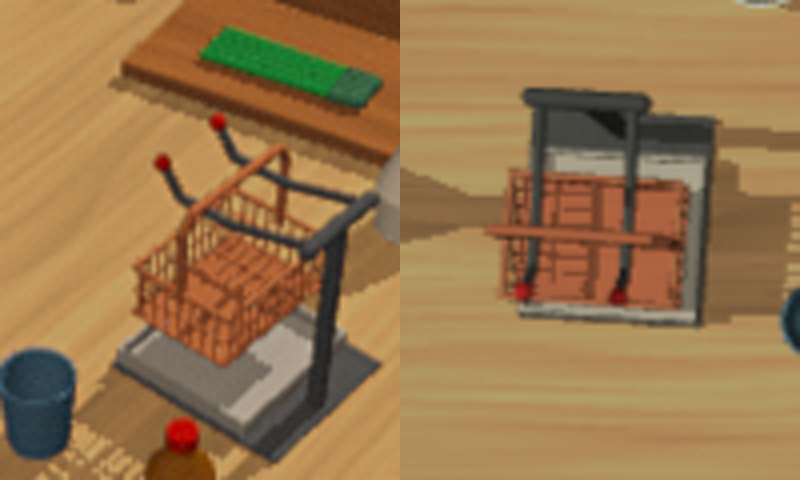

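The bar lies across both prongs behind the red tips (top-crop bar (490–680, 235)). The basket hangs upright over the tray, frame differences are noise level, and the gripper is clear.

```bash
python3 -c "
from bench import r
print(r.hand_in())"
```

```text
the job is handed in; nothing more can be done
None
```

The larger copper basket hangs by its handle across both prongs, upright and still over the drip tray, with the gripper clear and nothing else touched; I handed the job in at about 16 s of the 54 s limit.

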